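Turn the corner shelf and set out the mate gourd

ROBOT

A 6-joint arm with a two-finger parallel gripper is mounted at the origin on the work surface. World frame = base frame: x ahead of the robot, y to its left, z up, the work surface at z = 0. Lengths are in m, angles in rad, forces in N, time in s.
With the tool pointing down it reaches from about 0.2 to 0.875 m from the base axis. Payload 3.4 kg.
Tool frame: the origin (TCP) lies on the mounting face of the last link; the fingertips stand 199 mm ahead of it and the grasp point (between the pads) lies ctrl.grip_point_offset ahead of it (ctrl.grip_point_offset is the distance from the TCP to the grasp point, in m); z points along the fingers, y is the line along which they close (so a half turn about z gives the same grasp; the last joint's range is limited). The gripper opens to 94 mm and grips with 3 to 60 N. Pads are 16 mm wide; open, the fingers measure 119 mm over their backs; the gripper's body (75 mm by 177 mm) begins 78 mm behind the grasp point.
Start: joints at [1.192, 0.276, 1.505, -0, 1.361, -0.121], TCP at [0.147, 0.556, 0.405] pointing down, gripper open.
Joint ranges: [-2.89, 2.89], [-0.75, 2.08], [0.22, 2.7], [-1.18, 4.32], [0.11, 2.71], [-2.7, 2.7]. Speed limits (rad/s): [2.57, 2.57, 3.14, 3.14, 3.14, 3.14].

INTERFACE

Orientations are given as a unit quaternion [x, y, z, w].
In Python, from rig import ctrl gives the robot as it stands.
- The arm moves only by the tool step_arm, never from a script. Its argument "increments" is a list of rows, each an object with "delta_pos": the shift along the tool's x, y, z in m, a list of three; "delta_rot": the turn, a rotation vector about the tool's x, y, z in rad, a list of three; "gripper": the opening, from -1 (shut) to 1 (fully open). In form: [{"delta_pos": [dx, dy, dz], "delta_rot": [rx, ry, rz], "gripper": gripper}, ...]. A call has 1 to 20 rows; each row shifts and turns the commanded pose from where the row before left it, along the tool's axes as they then stand; what a row does not reach is not made up. A row lasts 1/12 s, in which the tool goes at most 41.7 mm and 7.16 degrees, less where a joint would pass 70% of its speed; a pose out of reach is approached as far as the arm can. A call with a gripper value outside its range is refused whole. The fingers move at their own pace and stop on an object; "squeeze" is the grip in N (left out, the last holds). Time passes only in rows, so rows that do not move let the fingers close. It gives the time, the measured TCP pose, the force, the opening and the grip force at its end, in the units of the state.
- ctrl.get_obs(): the state, without advancing time (a new reading comes with each control period).
- ctrl.snapshot(name): name is "side" or "top"; returns a dict with "frame" (400x640x3 uint8, red, green, blue), "camera_matrix" (3x3 intrinsics, pixels), "camera_from_world" (4x4, takes a point from world to camera coordinates). Camera axes: x right, y up, looking along -z (the intrinsics and any distortion apply to the point x, -y, -z); pixel columns grow to the right and rows downward; lengths in m; the calibration is good to about 2 mm. A picture is of the moment at which its call begins. There is no depth.
- ctrl.finish_job(): hands the job in; it is judged then, once.
The state is a dict: "time": time; "joints": joint angles; "dq": joint speeds; "tau": joint torques, N m; "ee_pos": TCP position; "ee_rot": TCP orientation; "ft_force": force on the tool from outside, world axes, zero at the start; "moment": the same for the moment, N m; "grip_width": opening from 0.0 (shut) to 1.0 (fully open); "grip_force": force on a finger pad.
Only numpy, scipy, OpenCV 4.12 (cv2) and the standard library are available. Lean on these libraries where they do the work, as an engineer would, in place of code of your own. Each camera call takes 0.05 s, during which the arm holds its last target. There are 200 camera calls.

TASK

The calabash gourd is under the glass shelf at the back of the turntable. Turn the turntable until the gourd comes out to the front, then lift the gourd off and stand it upright on the free part of the wooden tray, beside the bombilla. Its dry shell cracks: squeeze it with no more than about 12 N at each finger, set it down softly rather than letting it drop or pressing it down, knock over nothing that rides on the turntable, and leave everything else where it is.

Things in the scene. Friction and masses are not known exactly. Their poses are not given: they have to be found in the camera images.
- gourd: Calabash gourd, brown, pear-shaped, open top, 95 mm tall, about 0.13 kg, round about z. Origin: centre of its flat underside (48 mm across). Belly 66 mm across, straight-sided 24 to 44 mm above the origin: grip it there; neck 53 mm. Stands on the turntable's disc, back left or back right. Each finger may press with up to 12 N (24 N together); 4 to 8 N lifts it.
- carousel: Corner turntable unit, fixed. Origin: on the disc's axis, at counter height; -x is its open front. White disc 380 mm across, its floor 32 mm up. Raised rim all round: 8 mm thick, outer radius 190 mm, top 68 mm up; pinch it from above anywhere, a finger on each side. Things on the disc stay within 155 mm of the axis, tops up to 136 mm above the counter.
- glass_shelf (a point): Middle of the underside of the fixed clear glass shelf over the back of the disc, 210 mm above the counter; axes as carousel. It measures 200 mm (x) by 460 mm (y), 8 mm thick (14 mm at the fittings), its front edge 35 mm behind the disc's axis. Four chrome posts, 12 mm thick, at x, y = -80, +-214 and 70, +-150 mm from this point.
- turntable (a joint): Rotation of the turntable disc about the vertical axis through carousel, 0 at the start, positive anticlockwise seen from above (rad), free from -6.28 to 6.28. It turns with light friction (about 1 N at the rim), carries what stands on it, and stays where it is left.
- tray: Small wooden tray, 240 mm (its x) by 170 mm (its y), 22 mm high, walls and floor 7 mm thick, loose on the counter, 0.6 kg. Origin: centre of its underside, z up; the floor is 7 mm above the origin. The bombilla lies along its +y side; the free part is its -y side, about 110 mm wide.
- bombilla: Chrome metal straw with a flat strainer, 174 mm long, 22 mm wide at most, 10 mm thick, lying on the tray along its x. Origin: middle of its length, on its underside. Leave it alone.
- jar: Glass jar with a bail clamp lid, 80 mm in diameter (the wire catch sticks out 4 mm), 104 mm tall, on the turntable. Origin: centre of its underside. It rides round with the disc and must stay standing.
- canister: Grey plastic canister with a flat lid, 81 mm in diameter, 98 mm tall, on the turntable at the back, on the other side from the gourd. Origin: centre of its underside. It rides round with the disc and must stay standing.
- mug: White mug, 76 mm in diameter, 88 mm tall, on the counter. Origin: centre of its underside. Leave it alone.
- sugar_pot: White lidded sugar pot, 80 mm in diameter, 87 mm tall, on the counter. Origin: centre of its underside. Leave it alone.
Not all that is in view belongs to the job. Leave any purple look-alike of the gourd alone.

How it is judged:
By the outcome, as a careful person would: the job done as asked, in the order asked, and still so for the second after the job is handed in, with the robot touching nothing.
It also fails if it takes over 69 s, if anything falls off the work surface, if the arm or the gripper's body presses on something with over 40 N, if the wrist force passes 120 N, or if a joint passes its speed limit or range.

## Working session

There is one attempt and no reset: what is moved stays moved. The work goes in short steps, Python scripts to look and compute and a tool call to move; the robot and the scene stay as the last step left them, time stands still between calls to the robot, and variables do not carry over. Pictures are saved under pics/ and viewed, at most 10 in all, crops included, and the job is handed in when it is done.

Besides the shell and the picture viewer there is one more tool, called as name(argument=value, ...) on one line, values as JSON. step_arm: Moves the arm, as the interface text tells. Its arguments: {"type":"object","properties":{"increments":{"type":"array","items":{"type":"object","properties":{"delta_pos":{"type":"array","items":{"type":"number"}},"delta_rot":{"type":"array","items":{"type":"number"}},"gripper":{"type":"number"}}}},"squeeze":{"type":"number"}},"required":["increments"]}

```bash
mkdir -p pics; ls; python3 - <<'E'
from rig import ctrl
import cv2,pickle
print(ctrl.grip_point_offset, ctrl.get_obs())
for n in("top","side"):
    s=ctrl.snapshot(n); pickle.dump(s,open(f"pics/{n}0.pkl","wb"))
    cv2.imwrite(f"pics/{n}0.png",s["frame"][:,:,::-1]); print(s["camera_matrix"].tolist(),s["camera_from_world"].round(4).tolist(),[k for k in s])
E
```

```text
pics
0.1804 {'time': 0.0, 'joints': array([ 1.19198886e+00,  2.76586548e-01,  1.50608349e+00,  2.65963183e-05,
        1.36071867e+00, -1.21003384e-01]), 'dq': array([-1.95562580e-03,  3.55692388e-04,  1.42529329e-03,  7.57874589e-05,
       -1.14982422e-03, -6.92807108e-04]), 'tau': array([-1.63972727e-04, -4.04576576e+01, -2.37231588e+01,  6.99269283e-02,
        3.44600820e-02, -1.55599214e-04]), 'ee_pos': array([0.14652799, 0.55580848, 0.40382904]), 'ee_rot': array([ 1.28548079e-01,  9.91702871e-01, -8.66915120e-04, -2.34692625e-04]), 'ft_force': array([ 0.59556989,  0.12356259, -0.65444541]), 'moment': array([ 0.02466842, -0.02261473,  0.03202741]), 'grip_force': 0.0, 'grip_width': 1.0000372094204757}
[[510.2901997553002, 0.0, 314.1197462739882], [0.0, 510.2901997553002, 193.10566193640122], [0.0, 0.0, 1.0]] [[0.0191, -0.9998, -0.0045, -0.0348], [0.9874, 0.0182, 0.1573, -0.5464], [-0.1571, -0.0075, 0.9875, -1.32], [0.0, 0.0, 0.0, 1.0]] ['frame', 'camera_matrix', 'camera_from_world']
[[382.1717799869125, 0.0, 321.86927996866007], [0.0, 382.1717799869125, 191.10142306841988], [0.0, 0.0, 1.0]] [[0.9956, -0.0933, -0.0049, -0.5298], [0.0665, 0.6705, 0.7389, -0.1077], [-0.0657, -0.736, 0.6738, -1.2444], [0.0, 0.0, 0.0, 1.0]] ['frame', 'camera_matrix', 'camera_from_world']
```

View pics/top0.png

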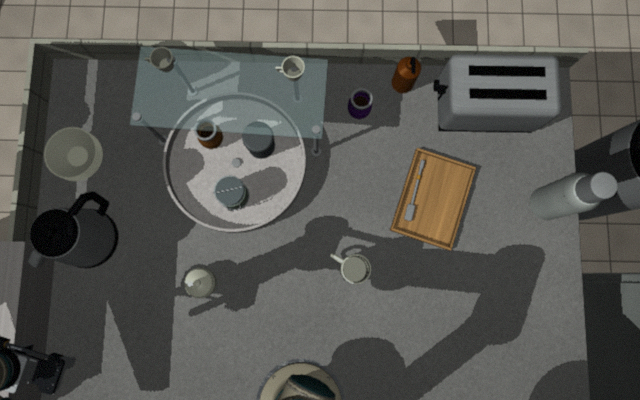

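View pics/side0.png

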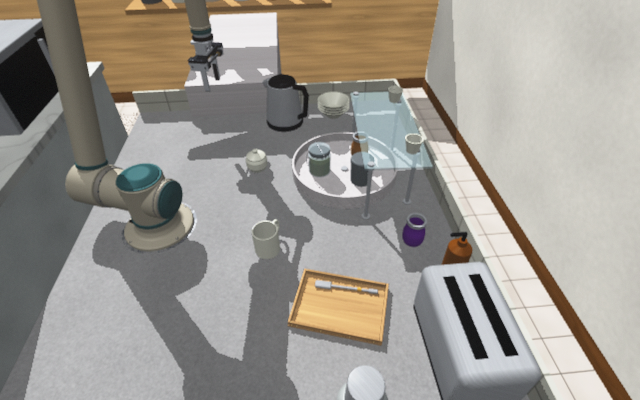

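The top view has +x up and +y left. The turntable axis is near (235,161), the gourd near (208,134) back left under the glass, the canister near (259,138) and the jar near (232,193). The tray is near (434,198), with the bombilla on its left side. The side view shows the same layout, with the purple look-alike at (414,230).

```bash
cat > h.py <<'E'
import numpy as np, cv2, pickle
def load(n): return pickle.load(open(f"pics/{n}.pkl","rb"))
def snap(n,tag):
    from rig import ctrl
    s=ctrl.snapshot(n); pickle.dump(s,open(f"pics/{n}{tag}.pkl","wb")); return s
def ray(s,uv):
    K=s["camera_matrix"];T=s["camera_from_world"];R=T[:3,:3]
    c=-R.T@T[:3,3]; uv=np.atleast_2d(np.array(uv,float))
    d=np.c_[(uv[:,0]-K[0,2])/K[0,0],-(uv[:,1]-K[1,2])/K[1,1],-np.ones(len(uv))]@R
    return c,d
def onplane(s,uv,z):
    c,d=ray(s,uv); return c+d*((z-c[2])/d[:,2])[:,None]
def proj(s,P):
    K=s["camera_matrix"];T=s["camera_from_world"]; p=np.atleast_2d(P)@T[:3,:3].T+T[:3,3]
    return np.c_[K[0,2]+K[0,0]*p[:,0]/-p[:,2],K[1,2]-K[1,1]*p[:,1]/-p[:,2]]
def blobs(m,amin=30):
    n,l,st,ce=cv2.connectedComponentsWithStats(m.astype(np.uint8)); 
    return [(st[i].tolist(),ce[i].round(1).tolist(),l==i) for i in range(1,n) if st[i,4]>amin]
def circle(P):
    A=np.c_[2*P[:,:2],np.ones(len(P))]; x=np.linalg.lstsq(A,(P[:,:2]**2).sum(1),rcond=None)[0]
    return x[:2],np.sqrt(x[2]+x[0]**2+x[1]**2)
E
python3 - <<'E'
from h import *
for n in("top0","side0"):
    s=load(n);hsv=cv2.cvtColor(s["frame"],cv2.COLOR_RGB2HSV)
    H,S,V=cv2.split(hsv)
    m=((H<16)|(H>170))&(S>90)&(V>30); print(n,"brown",[b[:2] for b in blobs(m,40)])
    m=(H>8)&(H<25)&(S>90)&(V>100); print(n,"tray",[b[:2] for b in blobs(m,400)])
s=load("top0");f=s["frame"]
c=f[85:255,140:330]; cv2.imwrite("pics/z1.png",cv2.resize(c[:,:,::-1],None,fx=3.5,fy=3.5,interpolation=cv2.INTER_CUBIC)[:600,:800])
s=load("side0");f=s["frame"]
c=f[110:240,230:450]; cv2.imwrite("pics/z2.png",cv2.resize(c[:,:,::-1],None,fx=3.5,fy=3.5,interpolation=cv2.INTER_CUBIC)[:600,:800])
E
```

```text
top0 brown [([392, 57, 29, 36, 631], [404.8, 74.3]), ([198, 132, 24, 16, 114], [211.4, 141.2])]
top0 tray [([391, 148, 85, 103, 4761], [435.6, 198.1])]
side0 brown [([208, 3, 23, 10, 62], [219.0, 8.1]), ([232, 3, 20, 8, 51], [241.7, 7.3]), ([397, 77, 235, 323, 4271], [530.7, 254.7]), ([111, 92, 24, 10, 203], [122.7, 96.5]), ([352, 141, 9, 13, 82], [355.3, 147.2]), ([442, 237, 30, 27, 573], [457.5, 251.3])]
side0 tray [([0, 0, 41, 20, 729], [18.7, 9.0]), ([74, 0, 121, 93, 8878], [136.7, 42.8]), ([206, 0, 233, 83, 12839], [348.1, 36.8]), ([288, 269, 100, 76, 5114], [339.8, 307.3])]
```

View pics/z1.png

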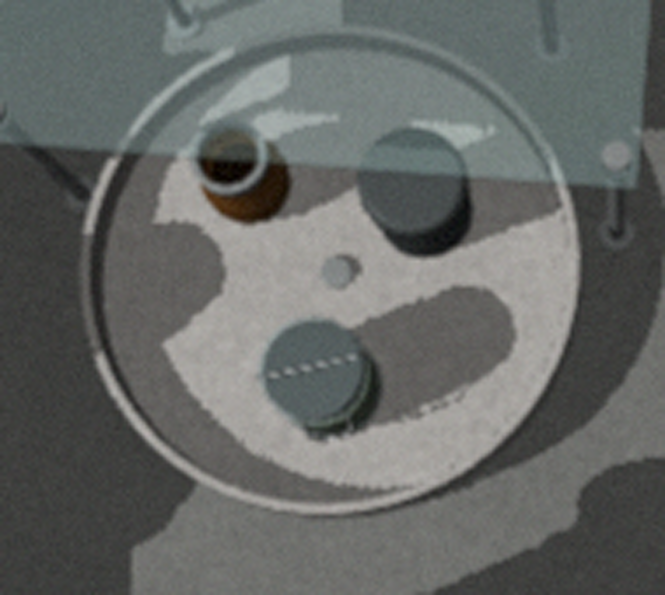

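View pics/z2.png

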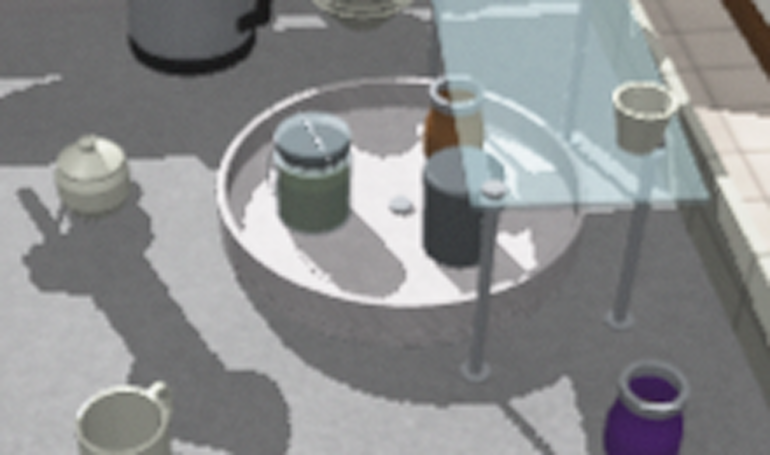

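The zooms show the rim's outer edge at x 80–581 and y 28–516 in the zoomed top crop. In the same crop the gourd mouth is at (232,160), the canister lid at (413,180) and the jar lid at (315,372).

```bash
python3 - <<'E'
from h import *
s=load("top0"); u=lambda p:(np.array(p,float)+.5)/3.5-.5+[140,85]
P=onplane(s,u([(80,262),(581,250),(330,516),(330,28),(95,350)]),.068)
c,r=circle(P); print("rim",c,r)
for n,p,z in(("gourd",(232,160),.127),("can",(413,180),.130),("jar",(315,372),.136),("knob",(340,270),.045)):
    q=onplane(s,u(p),z)[0]; d=q[:2]-c; print(n,q,np.hypot(*d),np.degrees(np.arctan2(d[1],d[0])))
s2=load("side0"); u2=lambda p:(np.array(p,float)+.5)/3.5-.5+[230,110]
print("side gourd",onplane(s2,u2((456,92)),.127),"jar",onplane(s2,u2((313,138)),.136))
P2=onplane(s2,u2([(217,185),(390,306),(400,77),(270,272)]),.068);print(circle(P2))
for n,t,sub in(("top0",s,(391,148)),("side0",s2,(288,269))):
    H,S,V=cv2.split(cv2.cvtColor(t["frame"],cv2.COLOR_RGB2HSV))
    b=[b for b in blobs((H>8)&(H<25)&(S>90)&(V>70),400) if abs(b[0][0]-sub[0])<8 and abs(b[0][1]-sub[1])<12][0]
    h=cv2.convexHull(np.argwhere(b[2])[:,::-1].astype(np.int32))[:,0]
    W=onplane(t,h,.015)[:,:2].astype(np.float32); print(n,"tray",cv2.minAreaRect(W*1000))
# bombilla
t=s; m=cv2.cvtColor(t["frame"],cv2.COLOR_RGB2HSV)[:,:,1]<60
mm=np.zeros_like(m); cv2.fillPoly(q:=mm.astype(np.uint8),[np.array([(420,153),(474,170),(451,244),(395,228)])],1)
for b in blobs(m&(q>0),20): print("bomb",b[:2],onplane(t,b[1],.012))
E
```

```text
rim [0.62601442 0.18839267] 0.18919521948232793
gourd [0.69096723 0.25456607 0.127     ] 0.09272424933443792 45.533322984757376
can [0.67745145 0.12133227 0.13      ] 0.08451547015362615 -52.51087969451405
jar [0.53376811 0.18520951 0.136     ] 0.09230122280812157 -178.0236656581366
knob [0.62827982 0.18550582 0.045     ] 0.003669588807527462 -51.87769565329001
side gourd [[0.69522075 0.2508181  0.127     ]] jar [[0.53936082 0.17305757 0.136     ]]
(array([0.63046866, 0.18364126]), np.float64(0.1900830370444412))
top0 tray ((544.0032958984375, -348.4710693359375), (171.77781677246094, 243.6194610595703), 72.14661407470703)
side0 tray ((545.8058471679688, -352.9595947265625), (178.16909790039062, 241.04600524902344), 72.08710479736328)
bomb ([418, 160, 7, 15, 54], [421.0, 166.2]) [[ 0.63230664 -0.31717207  0.012     ]]
bomb ([404, 180, 15, 41, 202], [411.1, 205.2]) [[ 0.52342337 -0.28877452  0.012     ]]
```

step_arm(increments=[{"delta_pos": [-0.02,-0.02,0],"delta_rot": [0,0,0],"gripper": 1},{"delta_pos": [-0.02,-0.02,0],"delta_rot": [0,0,0],"gripper": 1},{"delta_pos": [-0.02,-0.02,0],"delta_rot": [0,0,0],"gripper": 1},{"delta_pos": [-0.02,-0.02,0],"delta_rot": [0,0,0],"gripper": 1},{"delta_pos": [-0.02,-0.02,0],"delta_rot": [0,0,0],"gripper": 1},{"delta_pos": [-0.02,-0.02,0],"delta_rot": [0,0,0],"gripper": 1},{"delta_pos": [-0.02,-0.02,0],"delta_rot": [0,0,0],"gripper": 1},{"delta_pos": [-0.02,-0.02,0],"delta_rot": [0,0,0],"gripper": 1},{"delta_pos": [-0.02,-0.02,0],"delta_rot": [0,0,0],"gripper": 1},{"delta_pos": [-0.02,-0.02,0],"delta_rot": [0,0,0],"gripper": 1},{"delta_pos": [0,0,0],"delta_rot": [0,0,0.12],"gripper": 1},{"delta_pos": [0,0,0],"delta_rot": [0,0,0.12],"gripper": 1},{"delta_pos": [0,0,0],"delta_rot": [0,0,0.12],"gripper": 1},{"delta_pos": [0,0,0],"delta_rot": [0,0,0.12],"gripper": 1},{"delta_pos": [0,0,0],"delta_rot": [0,0,0.12],"gripper": 1},{"delta_pos": [0,0,0],"delta_rot": [0,0,0.12],"gripper": 1},{"delta_pos": [0,0,0],"delta_rot": [0,0,0.12],"gripper": 1},{"delta_pos": [0,0,0],"delta_rot": [0,0,0.12],"gripper": 1},{"delta_pos": [0,0,0],"delta_rot": [0,0,0.12],"gripper": 1},{"delta_pos": [0,0,0],"delta_rot": [0,0,0.12],"gripper": 1}], squeeze=12)

```text
time: 1.77
ee_pos: [0.2889, 0.3115, 0.4043]
ee_rot: [0.668, 0.744, -0.0, -0.0]
ft_force: [-0.7, -0.2, 0.3]
grip_width: 1.001
grip_force: 0.0
```

step_arm(increments=[{"delta_pos": [0,0,0],"delta_rot": [0,0,0.12],"gripper": 1},{"delta_pos": [0,0,0],"delta_rot": [0,0,0.12],"gripper": 1},{"delta_pos": [0,0,0],"delta_rot": [0,0,0.12],"gripper": 1},{"delta_pos": [0,0,0],"delta_rot": [0,0,0.12],"gripper": 1},{"delta_pos": [0,0,0],"delta_rot": [0,0,0.12],"gripper": 1},{"delta_pos": [0,0,0],"delta_rot": [0,0,0.12],"gripper": 0.5},{"delta_pos": [0,0,0],"delta_rot": [0,0,0.12],"gripper": 0},{"delta_pos": [0,0,0],"delta_rot": [0,0,0.12],"gripper": -0.2},{"delta_pos": [0,0,0],"delta_rot": [0,0,0.12],"gripper": -0.2},{"delta_pos": [0,0,0],"delta_rot": [0,0,0.12],"gripper": -0.2},{"delta_pos": [0,0,0],"delta_rot": [0,0,0.12],"gripper": -0.2},{"delta_pos": [0,0,0],"delta_rot": [0,0,0],"gripper": -0.2},{"delta_pos": [0,0,0],"delta_rot": [0,0,0],"gripper": -0.2}])

```text
time: 2.85
ee_pos: [0.2889, 0.3115, 0.4044]
ee_rot: [0.983, 0.182, -0.0, 0.0]
ft_force: [-0.3, -0.2, 0.4]
grip_width: 0.469
grip_force: 0.0
```

```bash
cat >> h.py <<'E'
from scipy.spatial.transform import Rotation as Rn
def state(target=None,psi=None):
    from rig import ctrl
    o=ctrl.get_obs();R=Rn.from_quat(o["ee_rot"]).as_matrix(); y=R[:,1]
    print("t",round(o["time"],2),"pos",o["ee_pos"].round(4),"psi",np.degrees(np.arctan2(y[1],y[0])).round(2),"tilt",R[:,2].round(4),"q",o["joints"].round(2),"F",o["ft_force"].round(1),"gw",round(o["grip_width"],3),"gf",round(o["grip_force"],1))
    if target is not None: print("tool delta",(R.T@(np.array(target)-o["ee_pos"])).round(4))
    if psi is not None: print("rz",np.radians((np.degrees(np.arctan2(y[1],y[0]))-psi+180)%360-180).round(3))
    return o,R
E
python3 -c "
from h import *
c=np.array([.628,.186]);a=np.radians(110);p=c+.186*np.array([np.cos(a),np.sin(a)]);print(p)
state([*p,.32],-70)"
```

```text
[0.56438425 0.36078283]
t 2.85 pos [0.2889 0.3115 0.4044] psi -68.98 tilt [-5.e-04 -3.e-04 -1.e+00] q [0.66 0.05 1.79 0.   1.3  1.86] F [-0.3 -0.2  0.4] gw 0.469 gf 0.0
tool delta [0.2749 0.0529 0.0843]
rz 0.018
```

step_arm(increments=[{"delta_pos": [0.0275,0.0053,0.0084],"delta_rot": [0,0,0.0018],"gripper": -0.3},{"delta_pos": [0.0275,0.0053,0.0084],"delta_rot": [0,0,0.0018],"gripper": -0.3},{"delta_pos": [0.0275,0.0053,0.0084],"delta_rot": [0,0,0.0018],"gripper": -0.3},{"delta_pos": [0.0275,0.0053,0.0084],"delta_rot": [0,0,0.0018],"gripper": -0.3},{"delta_pos": [0.0275,0.0053,0.0084],"delta_rot": [0,0,0.0018],"gripper": -0.3},{"delta_pos": [0.0275,0.0053,0.0084],"delta_rot": [0,0,0.0018],"gripper": -0.3},{"delta_pos": [0.0275,0.0053,0.0084],"delta_rot": [0,0,0.0018],"gripper": -0.3},{"delta_pos": [0.0275,0.0053,0.0084],"delta_rot": [0,0,0.0018],"gripper": -0.3},{"delta_pos": [0.0275,0.0053,0.0084],"delta_rot": [0,0,0.0018],"gripper": -0.3},{"delta_pos": [0.0275,0.0053,0.0084],"delta_rot": [0,0,0.0018],"gripper": -0.3},{"delta_pos": [0,0,0],"delta_rot": [0,0,0],"gripper": -0.3},{"delta_pos": [0,0,0],"delta_rot": [0,0,0],"gripper": -0.3}])

```text
time: 3.85
ee_pos: [0.5662, 0.3576, 0.3189]
ee_rot: [0.985, 0.173, -0.001, 0.0]
ft_force: [0.8, -0.9, 0.3]
grip_width: 0.346
grip_force: 0.0
```

```bash
python3 -c "
from h import *
state([.564,.361,.243],-70)
c=np.array([.628,.186])
im=[]
for n in('top','side'):
    s=snap(n,'1');f=s['frame'].copy()
    a=np.radians(np.arange(90,270,10))
    for p in proj(s,np.c_[c[0]+.186*np.cos(a),c[1]+.186*np.sin(a),0*a+.068]): f[int(round(p[1])),int(round(p[0]))]=(255,0,0)
    x,y=(130,80) if n=='top' else (260,30)
    im.append(cv2.resize(f[y:y+200,x:x+200,::-1],None,fx=2,fy=2,interpolation=cv2.INTER_NEAREST))
cv2.imwrite('pics/a1.png',np.hstack(im))"
```

```text
t 3.85 pos [0.5662 0.3576 0.3189] psi -70.13 tilt [-0.0026 -0.001  -1.    ] q [0.46 0.47 1.42 0.   1.26 1.68] F [ 0.8 -0.9  0.3] gw 0.346 gf 0.0
tool delta [-0.0007 -0.004   0.0759]
rz -0.002
```

View pics/a1.png

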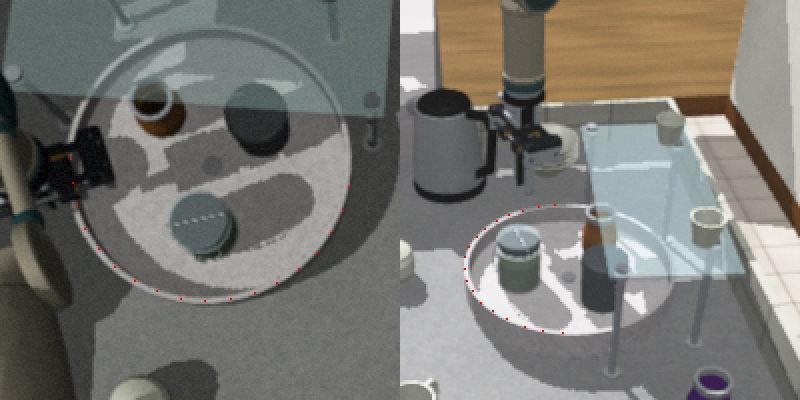

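The dots projected from the fitted axis lie on the rim in both views, and the gripper hangs over its left side, near (90,165) in the left half. Now I descend and pinch.

step_arm(increments=[{"delta_pos": [0,-0.004,0.01],"delta_rot": [0,0,0],"gripper": -0.3},{"delta_pos": [0,0,0.011],"delta_rot": [0,0,0],"gripper": -0.3},{"delta_pos": [0,0,0.011],"delta_rot": [0,0,0],"gripper": -0.3},{"delta_pos": [0,0,0.011],"delta_rot": [0,0,0],"gripper": -0.3},{"delta_pos": [0,0,0.011],"delta_rot": [0,0,0],"gripper": -0.3},{"delta_pos": [0,0,0.011],"delta_rot": [0,0,0],"gripper": -0.3},{"delta_pos": [0,0,0.011],"delta_rot": [0,0,0],"gripper": -0.3},{"delta_pos": [0,0,0],"delta_rot": [0,0,0],"gripper": -0.3},{"delta_pos": [0,0,0],"delta_rot": [0,0,0],"gripper": -1},{"delta_pos": [0,0,0],"delta_rot": [0,0,0],"gripper": -1},{"delta_pos": [0,0,0],"delta_rot": [0,0,0],"gripper": -1},{"delta_pos": [0,0,0],"delta_rot": [0,0,0],"gripper": -1},{"delta_pos": [0,0,0],"delta_rot": [0,0,0],"gripper": -1},{"delta_pos": [0,0,0],"delta_rot": [0,0,0],"gripper": -1}], squeeze=12)

```text
time: 5.12
ee_pos: [0.5635, 0.3629, 0.2455]
ee_rot: [0.985, 0.171, 0.0, -0.002]
ft_force: [-1.7, 4.1, 1.3]
grip_width: 0.085
grip_force: 12.0
```

```bash
python3 -c "
from h import *
state([.564,.361,.243],-70)"
```

```text
t 5.12 pos [0.5635 0.3629 0.2455] psi -70.25 tilt [ 1.0e-04  4.1e-03 -1.0e+00] q [0.47 0.53 1.51 0.   1.1  1.69] F [-1.7  4.1  1.3] gw 0.085 gf 12.0
tool delta [-0.0002  0.0019  0.0025]
rz -0.004
```

step_arm(increments=[{"delta_pos": [-0.0037,0,0],"delta_rot": [0,0,-0.02],"gripper": -1},{"delta_pos": [-0.0056,0.0001,0],"delta_rot": [0,0,-0.03],"gripper": -1},{"delta_pos": [-0.0093,0.00023,0],"delta_rot": [0,0,-0.05],"gripper": -1},{"delta_pos": [-0.0093,0.00023,0],"delta_rot": [0,0,-0.05],"gripper": -1},{"delta_pos": [-0.0093,0.00023,0],"delta_rot": [0,0,-0.05],"gripper": -1},{"delta_pos": [-0.0093,0.00023,0],"delta_rot": [0,0,-0.05],"gripper": -1},{"delta_pos": [-0.0093,0.00023,0],"delta_rot": [0,0,-0.05],"gripper": -1},{"delta_pos": [-0.0093,0.00023,0],"delta_rot": [0,0,-0.05],"gripper": -1}])

```text
time: 5.78
ee_pos: [0.5072, 0.3294, 0.2455]
ee_rot: [0.94, 0.342, 0.001, -0.0]
ft_force: [-0.8, 0.6, 1.5]
grip_width: 0.087
grip_force: 12.0
```

```bash
cat >> h.py <<'E'
def arc(c=np.array([.628,.187])):
    o,R=state(); d=o["ee_pos"][:2]-c; ph=np.arctan2(d[1],d[0])
    print("r",np.hypot(*d).round(4),"phi",np.degrees(ph).round(2)%360,"radialF",(o["ft_force"][:2]@d/np.hypot(*d)).round(1))
E
python3 -c "
from h import *
arc()"
```

```text
t 5.78 pos [0.5072 0.3294 0.2455] psi -50.0 tilt [ 7.0e-04  1.2e-03 -1.0e+00] q [0.46 0.44 1.67 0.   1.03 1.33] F [-0.8  0.6  1.5] gw 0.087 gf 12.0
r 0.1868 phi 130.31 radialF 1.0
```

Tracking is smooth, so I continue the arc.

step_arm(increments=[{"delta_pos": [-0.0093,0.00023,0],"delta_rot": [0,0,-0.05],"gripper": -1},{"delta_pos": [-0.0093,0.00023,0],"delta_rot": [0,0,-0.05],"gripper": -1},{"delta_pos": [-0.0093,0.00023,0],"delta_rot": [0,0,-0.05],"gripper": -1},{"delta_pos": [-0.0093,0.00023,0],"delta_rot": [0,0,-0.05],"gripper": -1},{"delta_pos": [-0.0093,0.00023,0],"delta_rot": [0,0,-0.05],"gripper": -1},{"delta_pos": [-0.0093,0.00023,0],"delta_rot": [0,0,-0.05],"gripper": -1},{"delta_pos": [-0.0093,0.00023,0],"delta_rot": [0,0,-0.05],"gripper": -1},{"delta_pos": [-0.0093,0.00023,0],"delta_rot": [0,0,-0.05],"gripper": -1},{"delta_pos": [-0.0093,0.00023,0],"delta_rot": [0,0,-0.05],"gripper": -1},{"delta_pos": [-0.0093,0.00023,0],"delta_rot": [0,0,-0.05],"gripper": -1},{"delta_pos": [-0.0093,0.00023,0],"delta_rot": [0,0,-0.05],"gripper": -1},{"delta_pos": [-0.0093,0.00023,0],"delta_rot": [0,0,-0.05],"gripper": -1},{"delta_pos": [-0.0093,0.00023,0],"delta_rot": [0,0,-0.05],"gripper": -1},{"delta_pos": [-0.0093,0.00023,0],"delta_rot": [0,0,-0.05],"gripper": -1},{"delta_pos": [-0.0093,0.00023,0],"delta_rot": [0,0,-0.05],"gripper": -1}])

```text
time: 7.03
ee_pos: [0.4438, 0.2092, 0.2455]
ee_rot: [0.749, 0.663, 0.002, 0.002]
ft_force: [4.9, -1.2, -4.7]
grip_width: 0.089
grip_force: 12.0
```

```bash
python3 -c "
from h import *
arc()"
```

```text
t 7.03 pos [0.4438 0.2092 0.2455] psi -7.0 tilt [ 5.9e-03  3.0e-04 -1.0e+00] q [ 0.3   0.3   1.92 -0.    0.92  0.42] F [ 4.9 -1.2 -4.7] gw 0.089 gf 12.0
r 0.1855 phi 173.14 radialF -5.0
```

step_arm(increments=[{"delta_pos": [-0.0093,0.0005,0],"delta_rot": [0,0,-0.05],"gripper": -1},{"delta_pos": [-0.0093,0.0005,0],"delta_rot": [0,0,-0.05],"gripper": -1},{"delta_pos": [-0.0093,0.0005,0],"delta_rot": [0,0,-0.05],"gripper": -1},{"delta_pos": [-0.0093,0.0005,0],"delta_rot": [0,0,-0.05],"gripper": -1},{"delta_pos": [-0.0093,0.00023,0],"delta_rot": [0,0,-0.05],"gripper": -1},{"delta_pos": [-0.0093,0.00023,0],"delta_rot": [0,0,-0.05],"gripper": -1},{"delta_pos": [-0.0093,0.00023,0],"delta_rot": [0,0,-0.05],"gripper": -1},{"delta_pos": [-0.0093,0.00023,0],"delta_rot": [0,0,-0.05],"gripper": -1},{"delta_pos": [-0.0093,0.00023,0],"delta_rot": [0,0,-0.05],"gripper": -1},{"delta_pos": [-0.0093,0.00023,0],"delta_rot": [0,0,-0.05],"gripper": -1},{"delta_pos": [-0.0093,0.00023,0],"delta_rot": [0,0,-0.05],"gripper": -1},{"delta_pos": [-0.0093,0.00023,0],"delta_rot": [0,0,-0.05],"gripper": -1}])

```text
time: 8.03
ee_pos: [0.4647, 0.1011, 0.2455]
ee_rot: [0.52, 0.854, 0.002, 0.003]
ft_force: [6.3, 2.9, -6.0]
grip_width: 0.087
grip_force: 12.0
```

```bash
python3 -c "
from h import *
arc()"
```

```text
t 8.03 pos [0.4647 0.1011 0.2455] psi 27.3 tilt [ 0.0072  0.0014 -1.    ] q [ 0.07  0.28  1.95  0.    0.9  -0.41] F [ 6.3  2.9 -6. ] gw 0.087 gf 12.0
r 0.1845 phi 207.73 radialF -7.0
```

step_arm(increments=[{"delta_pos": [-0.0093,0.0006,0],"delta_rot": [0,0,-0.05],"gripper": -1},{"delta_pos": [-0.0093,0.0006,0],"delta_rot": [0,0,-0.05],"gripper": -1},{"delta_pos": [-0.0093,0.0006,0],"delta_rot": [0,0,-0.05],"gripper": -1},{"delta_pos": [-0.0093,0.0006,0],"delta_rot": [0,0,-0.05],"gripper": -1},{"delta_pos": [-0.0093,0.0005,0],"delta_rot": [0,0,-0.05],"gripper": -1},{"delta_pos": [-0.0093,0.0005,0],"delta_rot": [0,0,-0.05],"gripper": -1},{"delta_pos": [-0.0093,0.0004,0],"delta_rot": [0,0,-0.05],"gripper": -1},{"delta_pos": [-0.0093,0.0003,0],"delta_rot": [0,0,-0.05],"gripper": -1},{"delta_pos": [-0.0093,0.0003,0],"delta_rot": [0,0,-0.05],"gripper": -1},{"delta_pos": [-0.0093,0.0003,0],"delta_rot": [0,0,-0.05],"gripper": -1},{"delta_pos": [-0.0093,0.00023,0],"delta_rot": [0,0,-0.05],"gripper": -1},{"delta_pos": [-0.0074,0.0002,0],"delta_rot": [0,0,-0.04],"gripper": -1},{"delta_pos": [-0.0056,0.0001,0],"delta_rot": [0,0,-0.03],"gripper": -1},{"delta_pos": [-0.0037,0,0],"delta_rot": [0,0,-0.02],"gripper": -1},{"delta_pos": [0,0,0],"delta_rot": [0,0,0],"gripper": -1}])

```text
time: 9.28
ee_pos: [0.5496, 0.0208, 0.2454]
ee_rot: [0.226, 0.974, 0.001, 0.002]
ft_force: [3.0, 2.8, 0.7]
grip_width: 0.091
grip_force: 12.1
```

```bash
python3 -c "
from h import *
arc()"
```

```text
t 9.28 pos [0.5496 0.0208 0.2454] psi 63.84 tilt [ 4.7e-03  8.0e-04 -1.0e+00] q [-0.09  0.37  1.79  0.    0.97 -1.2 ] F [3.  2.8 0.7] gw 0.091 gf 12.1
r 0.1838 phi 244.75 radialF -3.8
```

step_arm(increments=[{"delta_pos": [0,0,0],"delta_rot": [0,0,0],"gripper": -0.3},{"delta_pos": [0,0,0],"delta_rot": [0,0,0],"gripper": -0.3},{"delta_pos": [0,0,0],"delta_rot": [0,0,0],"gripper": -0.3},{"delta_pos": [0,0,0],"delta_rot": [0,0,0],"gripper": -0.3},{"delta_pos": [0,0,-0.01],"delta_rot": [0,0,0],"gripper": -0.3},{"delta_pos": [0,0,-0.02],"delta_rot": [0,0,0],"gripper": -0.3},{"delta_pos": [0,0,-0.03],"delta_rot": [0,0,0],"gripper": -0.3},{"delta_pos": [0,0,-0.03],"delta_rot": [0,0,0],"gripper": 1},{"delta_pos": [0,0,-0.03],"delta_rot": [0,0,0],"gripper": 1},{"delta_pos": [0,-0.03,-0.03],"delta_rot": [0,0,0],"gripper": 1},{"delta_pos": [0,-0.03,0],"delta_rot": [0,0,0],"gripper": 1},{"delta_pos": [0,-0.03,0],"delta_rot": [0,0,0],"gripper": 1},{"delta_pos": [0,-0.03,0],"delta_rot": [0,0,0],"gripper": 1},{"delta_pos": [0,-0.03,0],"delta_rot": [0,0,0],"gripper": 1},{"delta_pos": [0,0,0],"delta_rot": [0,0,0],"gripper": 1}])

```text
time: 10.53
ee_pos: [0.4799, -0.1167, 0.395]
ee_rot: [0.228, 0.974, -0.002, -0.0]
ft_force: [0.7, 0.4, -0.2]
grip_width: 0.88
grip_force: 0.0
```

```bash
python3 -c "
from h import *
state()
im=[]
for n in('top','side'):
    s=snap(n,'2');f=s['frame']
    x,y=(150,90) if n=='top' else (280,110)
    w=170 if n=='top' else 130
    im.append(cv2.resize(f[y:y+w,x:x+w,::-1],(400,400),interpolation=cv2.INTER_CUBIC))
cv2.imwrite('pics/a2.png',np.hstack(im))"
```

```text
t 10.53 pos [ 0.4799 -0.1167  0.395 ] psi 63.67 tilt [-0.0012 -0.0032 -1.    ] q [-0.38  0.16  1.69 -0.    1.3  -1.49] F [ 0.7  0.4 -0.2] gw 0.88 gf 0.0
```

View pics/a2.png

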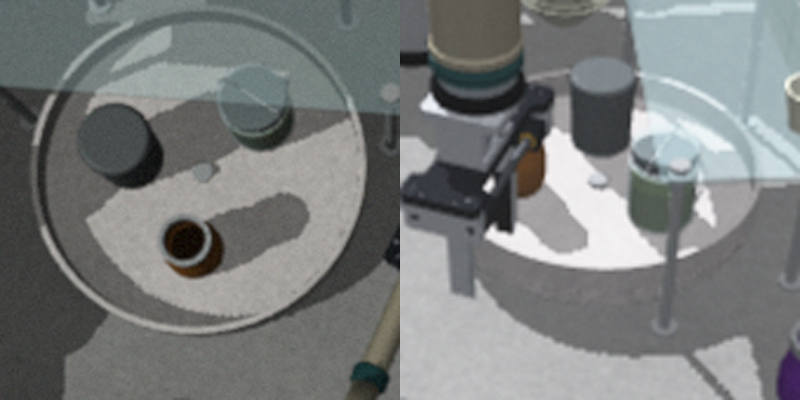

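The gourd now stands at the front, its mouth at about (186,242) in the left half, with the canister and the jar upright behind it. The arm hides most of the gourd in the side view.

```bash
python3 -c "
from h import *
s=load('top2'); u=lambda p:(np.array(p,float)+.5)/(400/170)-.5+[150,90]
g=onplane(s,u((186,242)),.127)[0]
f=s['frame'];H,S,V=cv2.split(cv2.cvtColor(f,cv2.COLOR_RGB2HSV))
m=((H<18)|(H>170))&(S>90)&(V>15)
for b in blobs(m,40): 
  if 215<b[1][0]<250 and 170<b[1][1]<220: print(b[:2])
# check: predicted outlines
print('gourd',g,'can',onplane(s,u((117,142)),.13)[0],'jar',onplane(s,u((254,102)),.136)[0])
print('base px of g', (proj(s,[g[0],g[1],.032])[0]-[150,90])*400/170,'belly',(proj(s,[g[0],g[1],.066])[0]-[150,90])*400/170)
state([g[0],g[1],.395],-18)"
```

```text
([220, 184, 16, 15, 123], [227.5, 190.9])
([222, 186, 23, 22, 123], [236.3, 200.2])
gourd [0.53102276 0.18881005 0.127     ] can [0.63825477 0.2676433  0.13      ] jar [0.68367264 0.12082623 0.136     ]
base px of g [199.41835303 254.4727329 ] belly [194.60071325 249.97830803]
t 10.63 pos [ 0.4816 -0.114   0.3948] psi 63.74 tilt [ 7.e-04  2.e-04 -1.e+00] q [-0.37  0.16  1.68  0.    1.3  -1.49] F [ 0.3 -0.4 -0.7] gw 0.967 gf 0.0
tool delta [ 8.960e-02  2.935e-01 -1.000e-04]
rz 1.427
```

step_arm(increments=[{"delta_pos": [0.0073,0.0245,0],"delta_rot": [0,0,0],"gripper": 1},{"delta_pos": [0.0073,0.0245,0],"delta_rot": [0,0,0],"gripper": 1},{"delta_pos": [0.0073,0.0245,0],"delta_rot": [0,0,0],"gripper": 1},{"delta_pos": [0.0073,0.0245,0],"delta_rot": [0,0,0],"gripper": 1},{"delta_pos": [0.0073,0.0245,0],"delta_rot": [0,0,0],"gripper": 1},{"delta_pos": [0.0073,0.0245,0],"delta_rot": [0,0,0],"gripper": 1},{"delta_pos": [0.0073,0.0245,0],"delta_rot": [0,0,0],"gripper": 1},{"delta_pos": [0.0073,0.0245,0],"delta_rot": [0,0,0],"gripper": 1},{"delta_pos": [0.0073,0.0245,0],"delta_rot": [0,0,0],"gripper": 1},{"delta_pos": [0.0073,0.0245,0],"delta_rot": [0,0,0],"gripper": 1},{"delta_pos": [0.0073,0.0245,0],"delta_rot": [0,0,0],"gripper": 1},{"delta_pos": [0.0073,0.0245,0],"delta_rot": [0,0,0],"gripper": 1}])

```text
time: 11.63
ee_pos: [0.5325, 0.192, 0.3943]
ee_rot: [0.225, 0.974, 0.0, -0.0]
ft_force: [0.3, -0.1, 0.6]
grip_width: 1.001
grip_force: 0.0
```

step_arm(increments=[{"delta_pos": [0,0,0],"delta_rot": [0,0,0.119],"gripper": 1},{"delta_pos": [0,0,0],"delta_rot": [0,0,0.119],"gripper": 1},{"delta_pos": [0,0,0],"delta_rot": [0,0,0.119],"gripper": 1},{"delta_pos": [0,0,0],"delta_rot": [0,0,0.119],"gripper": 1},{"delta_pos": [0,0,0],"delta_rot": [0,0,0.119],"gripper": 1},{"delta_pos": [0,0,0],"delta_rot": [0,0,0.119],"gripper": 1},{"delta_pos": [0,0,0],"delta_rot": [0,0,0.119],"gripper": 1},{"delta_pos": [0,0,0],"delta_rot": [0,0,0.119],"gripper": 1},{"delta_pos": [0,0,0],"delta_rot": [0,0,0.119],"gripper": 1},{"delta_pos": [0,0,0],"delta_rot": [0,0,0.119],"gripper": 1},{"delta_pos": [0,0,0],"delta_rot": [0,0,0.119],"gripper": 1},{"delta_pos": [0,0,0],"delta_rot": [0,0,0.119],"gripper": 1},{"delta_pos": [0,0,0],"delta_rot": [0,0,0],"gripper": 1},{"delta_pos": [0,0,0],"delta_rot": [0,0,0],"gripper": 1}])

```text
time: 12.8
ee_pos: [0.5326, 0.1902, 0.3942]
ee_rot: [0.807, 0.59, 0.0, -0.0]
ft_force: [0.7, -0.2, 0.3]
grip_width: 1.0
grip_force: 0.0
```

```bash
python3 -c "
from h import *
state([.533,.189,.249],-18)
s=snap('side','3')
print(proj(s,[[.533,.189,.127],[.5,.189,.07],[.566,.189,.07]]))
cv2.imwrite('pics/a3.png',cv2.resize(s['frame'][60:210,230:430,::-1],None,fx=3,fy=3,interpolation=cv2.INTER_CUBIC))"
```

```text
t 12.8 pos [0.5326 0.1902 0.3942] psi -17.67 tilt [-2.e-04  4.e-04 -1.e+00] q [0.22 0.27 1.54 0.   1.33 0.53] F [ 0.7 -0.2  0.3] gw 1.0 gf 0.0
tool delta [-0.0011  0.0008  0.1452]
rz 0.006
[[316.87828479 148.5826075 ]
 [307.91806874 162.07693802]
 [326.24596496 160.94695536]]
```

View pics/a3.png

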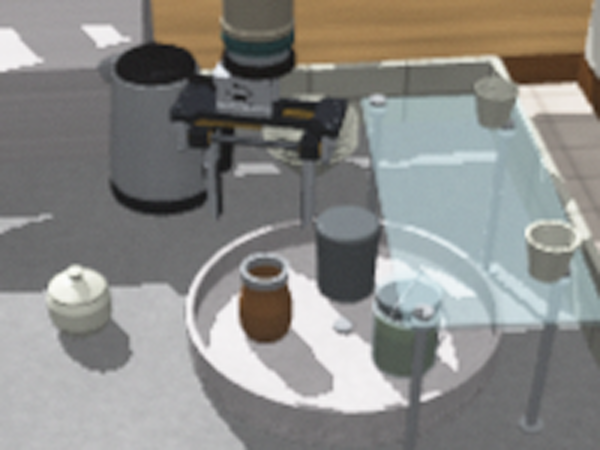

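The side view has the gourd's mouth at (264,269) and its belly at x 238–292, within about 1 px of my prediction. I descend and close softly.

step_arm(increments=[{"delta_pos": [-0.001,0.003,0.01],"delta_rot": [0,0,0],"gripper": 1},{"delta_pos": [0,0,0.012],"delta_rot": [0,0,0],"gripper": 1},{"delta_pos": [0,0,0.012],"delta_rot": [0,0,0],"gripper": 1},{"delta_pos": [0,0,0.012],"delta_rot": [0,0,0],"gripper": 1},{"delta_pos": [0,0,0.012],"delta_rot": [0,0,0],"gripper": 1},{"delta_pos": [0,0,0.012],"delta_rot": [0,0,0],"gripper": 1},{"delta_pos": [0,0,0.012],"delta_rot": [0,0,0],"gripper": 1},{"delta_pos": [0,0,0.012],"delta_rot": [0,0,0],"gripper": 1},{"delta_pos": [0,0,0.012],"delta_rot": [0,0,0],"gripper": 1},{"delta_pos": [0,0,0.012],"delta_rot": [0,0,0],"gripper": 1},{"delta_pos": [0,0,0.012],"delta_rot": [0,0,0],"gripper": 1},{"delta_pos": [0,0,0.01],"delta_rot": [0,0,0],"gripper": 1},{"delta_pos": [0,0,0.006],"delta_rot": [0,0,0],"gripper": 1},{"delta_pos": [0,0,0],"delta_rot": [0,0,0],"gripper": 1},{"delta_pos": [0,0,0],"delta_rot": [0,0,0],"gripper": 1}], squeeze=4)

```text
time: 14.1
ee_pos: [0.5355, 0.1872, 0.2478]
ee_rot: [0.809, 0.588, -0.0, -0.0]
ft_force: [0.2, -0.4, -0.3]
grip_width: 1.002
grip_force: 0.0
```

step_arm(increments=[{"delta_pos": [0,0,0],"delta_rot": [0,0,0],"gripper": 0.85},{"delta_pos": [0,0,0],"delta_rot": [0,0,0],"gripper": 0.75},{"delta_pos": [0,0,0],"delta_rot": [0,0,0],"gripper": 0.65},{"delta_pos": [0,0,0],"delta_rot": [0,0,0],"gripper": 0.55},{"delta_pos": [0,0,0],"delta_rot": [0,0,0],"gripper": 0.45},{"delta_pos": [0,0,0],"delta_rot": [0,0,0],"gripper": 0.4},{"delta_pos": [0,0,0],"delta_rot": [0,0,0],"gripper": 0.35},{"delta_pos": [0,0,0],"delta_rot": [0,0,0],"gripper": 0.3},{"delta_pos": [0,0,0],"delta_rot": [0,0,0],"gripper": 0.3},{"delta_pos": [0,0,0],"delta_rot": [0,0,0],"gripper": 0.3},{"delta_pos": [0,0,0],"delta_rot": [0,0,0],"gripper": 0.3}], squeeze=4)

```text
time: 15.02
ee_pos: [0.5352, 0.1873, 0.2483]
ee_rot: [0.809, 0.588, -0.0, -0.0]
ft_force: [-2.5, 0.0, 3.4]
grip_width: 0.695
grip_force: 4.0
```

```bash
python3 -c "
from h import *
state()"
```

```text
t 15.02 pos [0.5352 0.1873 0.2483] psi -17.93 tilt [-5.e-04  2.e-04 -1.e+00] q [0.21 0.39 1.75 0.   1.   0.53] F [-2.5  0.   3.4] gw 0.695 gf 4.0
```

step_arm(increments=[{"delta_pos": [0,0,0],"delta_rot": [0,0,0],"gripper": 0.2},{"delta_pos": [0,0,0],"delta_rot": [0,0,0],"gripper": 0.2},{"delta_pos": [0,0,0],"delta_rot": [0,0,0],"gripper": 0.2},{"delta_pos": [0,0,-0.003],"delta_rot": [0,0,0],"gripper": 0.2},{"delta_pos": [0,0,-0.006],"delta_rot": [0,0,0],"gripper": 0.2},{"delta_pos": [0,0,-0.009],"delta_rot": [0,0,0],"gripper": 0.2},{"delta_pos": [0,0,-0.012],"delta_rot": [0,0,0],"gripper": 0.2},{"delta_pos": [0,0,-0.015],"delta_rot": [0,0,0],"gripper": 0.2},{"delta_pos": [0,0,-0.015],"delta_rot": [0,0,0],"gripper": 0.2},{"delta_pos": [0,0,-0.015],"delta_rot": [0,0,0],"gripper": 0.2},{"delta_pos": [0,0,-0.015],"delta_rot": [0,0,0],"gripper": 0.2},{"delta_pos": [0,0,-0.015],"delta_rot": [0,0,0],"gripper": 0.2},{"delta_pos": [0,0,-0.01],"delta_rot": [0,0,0],"gripper": 0.2},{"delta_pos": [0,0,-0.005],"delta_rot": [0,0,0],"gripper": 0.2},{"delta_pos": [0,0,0],"delta_rot": [0,0,0],"gripper": 0.2}], squeeze=7)

```text
time: 16.27
ee_pos: [0.5358, 0.1872, 0.3696]
ee_rot: [0.809, 0.588, 0.001, 0.001]
ft_force: [-0.8, 0.1, -1.4]
grip_width: 0.688
grip_force: 7.0
```

```bash
python3 -c "
from h import *
state([.537,-.375,.36],-18)"
```

```text
t 16.27 pos [0.5358 0.1872 0.3696] psi -17.93 tilt [ 2.9e-03  6.0e-04 -1.0e+00] q [ 0.21  0.29  1.58 -0.    1.27  0.53] F [-0.8  0.1 -1.4] gw 0.688 gf 7.0
tool delta [-0.5346  0.1743  0.0092]
rz 0.001
```

step_arm(increments=[{"delta_pos": [-0.006,0.002,0],"delta_rot": [0,0,0],"gripper": 0.2},{"delta_pos": [-0.012,0.004,0],"delta_rot": [0,0,0],"gripper": 0.2},{"delta_pos": [-0.018,0.0059,0],"delta_rot": [0,0,0],"gripper": 0.2},{"delta_pos": [-0.024,0.0078,0],"delta_rot": [0,0,0],"gripper": 0.2},{"delta_pos": [-0.024,0.0078,0],"delta_rot": [0,0,0],"gripper": 0.2},{"delta_pos": [-0.024,0.0078,0],"delta_rot": [0,0,0],"gripper": 0.2},{"delta_pos": [-0.024,0.0078,0],"delta_rot": [0,0,0],"gripper": 0.2},{"delta_pos": [-0.024,0.0078,0],"delta_rot": [0,0,0],"gripper": 0.2},{"delta_pos": [-0.024,0.0078,0],"delta_rot": [0,0,0],"gripper": 0.2},{"delta_pos": [-0.024,0.0078,0],"delta_rot": [0,0,0],"gripper": 0.2},{"delta_pos": [-0.024,0.0078,0],"delta_rot": [0,0,0],"gripper": 0.2},{"delta_pos": [-0.024,0.0078,0],"delta_rot": [0,0,0],"gripper": 0.2},{"delta_pos": [-0.024,0.0078,0],"delta_rot": [0,0,0],"gripper": 0.2},{"delta_pos": [-0.024,0.0078,0],"delta_rot": [0,0,0],"gripper": 0.2},{"delta_pos": [-0.024,0.0078,0],"delta_rot": [0,0,0],"gripper": 0.2},{"delta_pos": [-0.024,0.0078,0],"delta_rot": [0,0,0],"gripper": 0.2},{"delta_pos": [-0.024,0.0078,0],"delta_rot": [0,0,0],"gripper": 0.2},{"delta_pos": [-0.024,0.0078,0],"delta_rot": [0,0,0],"gripper": 0.2},{"delta_pos": [-0.024,0.0078,0],"delta_rot": [0,0,0],"gripper": 0.2},{"delta_pos": [-0.024,0.0078,0],"delta_rot": [0,0,0],"gripper": 0.2}])

```text
time: 17.93
ee_pos: [0.5351, -0.2818, 0.3669]
ee_rot: [0.809, 0.588, -0.001, -0.001]
ft_force: [-0.1, 0.3, -0.5]
grip_width: 0.692
grip_force: 7.0
```

step_arm(increments=[{"delta_pos": [-0.024,0.0078,0],"delta_rot": [0,0,0],"gripper": 0.2},{"delta_pos": [-0.024,0.0078,0],"delta_rot": [0,0,0],"gripper": 0.2},{"delta_pos": [-0.018,0.0059,0],"delta_rot": [0,0,0],"gripper": 0.2},{"delta_pos": [-0.012,0.004,0],"delta_rot": [0,0,0],"gripper": 0.2},{"delta_pos": [-0.006,0.002,0],"delta_rot": [0,0,0],"gripper": 0.2},{"delta_pos": [0,0,0],"delta_rot": [0,0,0],"gripper": 0.2},{"delta_pos": [0,0,0],"delta_rot": [0,0,0],"gripper": 0.2},{"delta_pos": [0,0,0],"delta_rot": [0,0,0],"gripper": 0.2}])

```text
time: 18.6
ee_pos: [0.5366, -0.3669, 0.3681]
ee_rot: [0.808, 0.589, 0.0, -0.001]
ft_force: [0.2, -0.2, -1.1]
grip_width: 0.695
grip_force: 7.0
```

```bash
python3 -c "
from h import *
state([.537,-.375,.2233],-18)
im=[]
for n in('top','side'):
    s=snap(n,'4');f=s['frame']
    x,y=(370,130) if n=='top' else (270,200)
    w=150
    im.append(cv2.resize(f[y:y+w,x:x+w,::-1],(400,400),interpolation=cv2.INTER_CUBIC))
cv2.imwrite('pics/a4.png',np.hstack(im))"
```

```text
t 18.6 pos [ 0.5366 -0.3669  0.3681] psi -17.88 tilt [-3.0e-04  1.1e-03 -1.0e+00] q [-0.71  0.41  1.39  0.    1.34 -0.4 ] F [ 0.2 -0.2 -1.1] gw 0.695 gf 7.0
tool delta [-0.0077  0.003   0.1448]
rz 0.002
```

View pics/a4.png

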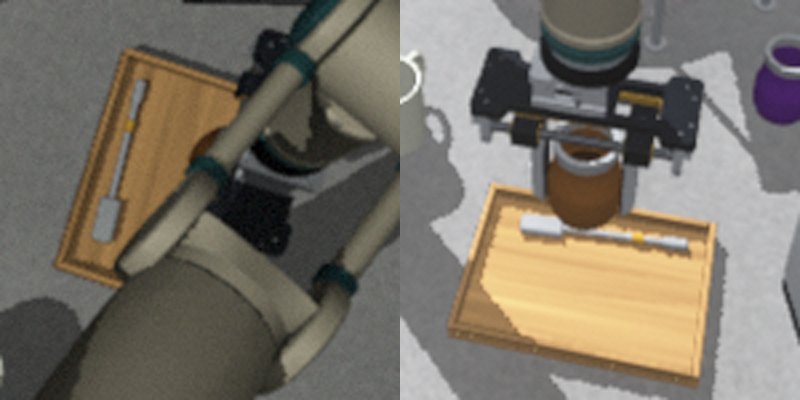

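The gourd hangs upright in the grip over the tray. The bombilla is clear on its left and the free part of the tray is open. Now I descend.

step_arm(increments=[{"delta_pos": [-0.0077,0.003,0],"delta_rot": [0,0,0],"gripper": 0.2},{"delta_pos": [0,0,0.005],"delta_rot": [0,0,0],"gripper": 0.2},{"delta_pos": [0,0,0.01],"delta_rot": [0,0,0],"gripper": 0.2},{"delta_pos": [0,0,0.014],"delta_rot": [0,0,0],"gripper": 0.2},{"delta_pos": [0,0,0.014],"delta_rot": [0,0,0],"gripper": 0.2},{"delta_pos": [0,0,0.014],"delta_rot": [0,0,0],"gripper": 0.2},{"delta_pos": [0,0,0.014],"delta_rot": [0,0,0],"gripper": 0.2},{"delta_pos": [0,0,0.014],"delta_rot": [0,0,0],"gripper": 0.2},{"delta_pos": [0,0,0.014],"delta_rot": [0,0,0],"gripper": 0.2},{"delta_pos": [0,0,0.014],"delta_rot": [0,0,0],"gripper": 0.2},{"delta_pos": [0,0,0.01],"delta_rot": [0,0,0],"gripper": 0.2},{"delta_pos": [0,0,0.006],"delta_rot": [0,0,0],"gripper": 0.2},{"delta_pos": [0,0,0.004],"delta_rot": [0,0,0],"gripper": 0.2},{"delta_pos": [0,0,0.002],"delta_rot": [0,0,0],"gripper": 0.2},{"delta_pos": [0,0,0],"delta_rot": [0,0,0],"gripper": 0.2},{"delta_pos": [0,0,0],"delta_rot": [0,0,0],"gripper": 0.2},{"delta_pos": [0,0,0],"delta_rot": [0,0,0],"gripper": 0.2}])

```text
time: 20.12
ee_pos: [0.5372, -0.3765, 0.2339]
ee_rot: [0.809, 0.588, 0.0, 0.001]
ft_force: [0.4, 0.7, -1.5]
grip_width: 0.693
grip_force: 7.0
```

```bash
python3 -c "
from h import *
state([.537,-.375,.2233],-18)"
```

```text
t 20.12 pos [ 0.5372 -0.3765  0.2339] psi -17.93 tilt [ 1.2e-03 -9.0e-04 -1.0e+00] q [-0.72  0.52  1.56  0.    1.06 -0.4 ] F [ 0.4  0.7 -1.5] gw 0.693 gf 7.0
tool delta [ 0.0014 -0.0007  0.0106]
rz 0.001
```

step_arm(increments=[{"delta_pos": [0,0,0.002],"delta_rot": [0,0,0],"gripper": 0.2},{"delta_pos": [0,0,0.002],"delta_rot": [0,0,0],"gripper": 0.2},{"delta_pos": [0,0,0.002],"delta_rot": [0,0,0],"gripper": 0.2},{"delta_pos": [0,0,0.001],"delta_rot": [0,0,0],"gripper": 0.2},{"delta_pos": [0,0,0.001],"delta_rot": [0,0,0],"gripper": 0.2},{"delta_pos": [0,0,0],"delta_rot": [0,0,0],"gripper": 0.2},{"delta_pos": [0,0,0],"delta_rot": [0,0,0],"gripper": 0.2}])

```text
time: 20.7
ee_pos: [0.537, -0.3763, 0.225]
ee_rot: [0.809, 0.588, 0.0, -0.0]
ft_force: [0.0, -0.6, -1.2]
grip_width: 0.693
grip_force: 7.0
```

step_arm(increments=[{"delta_pos": [0,0,0.0005],"delta_rot": [0,0,0],"gripper": 0.2},{"delta_pos": [0,0,0],"delta_rot": [0,0,0],"gripper": 0.2},{"delta_pos": [0,0,0.0005],"delta_rot": [0,0,0],"gripper": 0.2},{"delta_pos": [0,0,0],"delta_rot": [0,0,0],"gripper": 0.2}])

```text
time: 21.03
ee_pos: [0.537, -0.3763, 0.224]
ee_rot: [0.809, 0.588, 0.0, -0.0]
ft_force: [-0.0, 0.5, -0.8]
grip_width: 0.693
grip_force: 7.0
```

step_arm(increments=[{"delta_pos": [0,0,0.0005],"delta_rot": [0,0,0],"gripper": 0.2},{"delta_pos": [0,0,0],"delta_rot": [0,0,0],"gripper": 0.2},{"delta_pos": [0,0,0],"delta_rot": [0,0,0],"gripper": 0.2}])

```text
time: 21.28
ee_pos: [0.537, -0.3763, 0.2235]
ee_rot: [0.809, 0.588, 0.0, -0.0]
ft_force: [0.4, 0.3, -0.4]
grip_width: 0.691
grip_force: 7.0
```

step_arm(increments=[{"delta_pos": [0,0,0.0005],"delta_rot": [0,0,0],"gripper": 0.2},{"delta_pos": [0,0,0],"delta_rot": [0,0,0],"gripper": 0.2},{"delta_pos": [0,0,0],"delta_rot": [0,0,0],"gripper": 0.2}])

```text
time: 21.53
ee_pos: [0.537, -0.3763, 0.2233]
ee_rot: [0.809, 0.588, 0.0, 0.0]
ft_force: [-1.1, -1.3, 0.9]
grip_width: 0.695
grip_force: 7.0
```

The load has gone from the wrist at the predicted height, so the gourd is down. I release it gently and retreat.

step_arm(increments=[{"delta_pos": [0,0,0],"delta_rot": [0,0,0],"gripper": 0.35},{"delta_pos": [0,0,0],"delta_rot": [0,0,0],"gripper": 0.38},{"delta_pos": [0,0,0],"delta_rot": [0,0,0],"gripper": 0.4},{"delta_pos": [0,0,0],"delta_rot": [0,0,0],"gripper": 0.42},{"delta_pos": [0,0,0],"delta_rot": [0,0,0],"gripper": 0.45},{"delta_pos": [0,0,0],"delta_rot": [0,0,0],"gripper": 0.5},{"delta_pos": [0,0,0],"delta_rot": [0,0,0],"gripper": 0.6},{"delta_pos": [0,0,0],"delta_rot": [0,0,0],"gripper": 0.7},{"delta_pos": [0,0,0],"delta_rot": [0,0,0],"gripper": 0.8},{"delta_pos": [0,0,0],"delta_rot": [0,0,0],"gripper": 0.8},{"delta_pos": [0,0,0],"delta_rot": [0,0,0],"gripper": 0.8}], squeeze=3)

```text
time: 22.45
ee_pos: [0.537, -0.3763, 0.2231]
ee_rot: [0.809, 0.588, 0.0, -0.0]
ft_force: [-0.0, -0.9, -0.1]
grip_width: 0.899
grip_force: 0.0
```

```bash
python3 -c "
from h import *
state()"
```

```text
t 22.45 pos [ 0.537  -0.3763  0.2231] psi -17.93 tilt [ 0.e+00  1.e-04 -1.e+00] q [-0.72  0.53  1.57  0.    1.04 -0.4 ] F [-0.  -0.9 -0.1] gw 0.899 gf 0.0
```

step_arm(increments=[{"delta_pos": [0,0,-0.005],"delta_rot": [0,0,0],"gripper": 0.8},{"delta_pos": [0,0,-0.01],"delta_rot": [0,0,0],"gripper": 0.8},{"delta_pos": [0,0,-0.015],"delta_rot": [0,0,0],"gripper": 0.8},{"delta_pos": [0,0,-0.02],"delta_rot": [0,0,0],"gripper": 0.8},{"delta_pos": [0,0,-0.02],"delta_rot": [0,0,0],"gripper": 0.8},{"delta_pos": [0,0,-0.025],"delta_rot": [0,0,0],"gripper": 0.8},{"delta_pos": [0,0,-0.025],"delta_rot": [0,0,0],"gripper": 0.8},{"delta_pos": [0,0,-0.025],"delta_rot": [0,0,0],"gripper": 0.8},{"delta_pos": [0,0,-0.025],"delta_rot": [0,0,0],"gripper": 0.8},{"delta_pos": [0,-0.015,-0.01],"delta_rot": [0,0,0],"gripper": 0.8},{"delta_pos": [0,-0.03,0],"delta_rot": [0,0,0],"gripper": 0.8},{"delta_pos": [0,-0.03,0],"delta_rot": [0,0,0],"gripper": 0.8},{"delta_pos": [0,-0.03,0],"delta_rot": [0,0,0],"gripper": 0.8},{"delta_pos": [0,-0.03,0],"delta_rot": [0,0,0],"gripper": 0.8},{"delta_pos": [0,-0.03,0],"delta_rot": [0,0,0],"gripper": 0.8},{"delta_pos": [0,-0.02,0],"delta_rot": [0,0,0],"gripper": 0.8},{"delta_pos": [0,0,0],"delta_rot": [0,0,0],"gripper": 0.8},{"delta_pos": [0,0,0],"delta_rot": [0,0,0],"gripper": 0.8}])

```text
time: 23.95
ee_pos: [0.3605, -0.3192, 0.4045]
ee_rot: [0.809, 0.588, 0.0, 0.001]
ft_force: [1.2, 0.3, -0.4]
grip_width: 0.901
grip_force: 0.0
```

```bash
python3 -c "
from h import *
state()
s=snap('side','5')
cv2.imwrite('pics/a5.png',s['frame'][:,:,::-1])"
```

```text
t 23.95 pos [ 0.3605 -0.3192  0.4045] psi -18.0 tilt [ 0.0023 -0.002  -1.    ] q [-0.87  0.13  1.69  0.    1.31 -0.56] F [ 1.2  0.3 -0.4] gw 0.901 gf 0.0
```

View pics/a5.png

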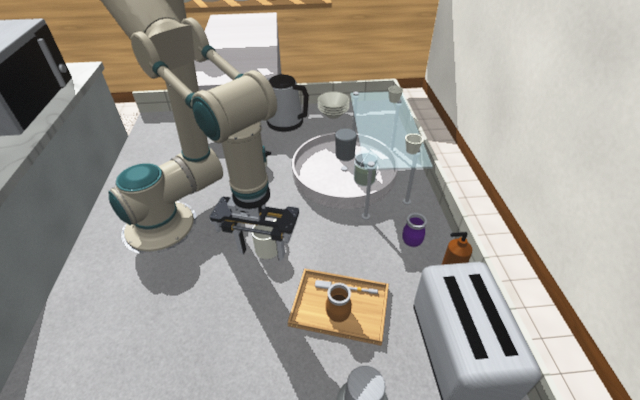

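The gourd stands upright on the tray at (339,303), beside the bombilla. The jar and the canister are still standing, and nothing else has moved.

```bash
python3 -c "
from rig import ctrl
print(ctrl.finish_job())"
```

```text
the job is handed in; nothing more can be done
None
```

The gourd is standing upright on the free part of the tray beside the bombilla, set down softly with at most 7 N of grip; the jar and canister are still standing, and I handed the job in at about 24 s.

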